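# Lock the heater's tube block with the flat driver

### The arm

A 6-joint arm with a two-finger parallel gripper is mounted at the origin on the work surface. World frame = base frame: x ahead of the robot, y to its left, z up, the work surface at z = 0. Lengths are in m, angles in rad, forces in N, time in s.
With the tool pointing down it reaches from about 0.425 to 0.95 m from the base axis. Payload 3.5 kg.
Tool frame: the origin (TCP) lies on the centre line of the jaws, within the pads' length; the fingertips stand 17 mm ahead of it and the grasp point (between the pads) lies 2 mm behind it; z points along the fingers, y is the line along which they close (so a half turn about z gives the same grasp; the last joint's range is limited). The gripper opens to 85 mm and grips with 20 to 120 N. Pads are 22 mm wide; open, the fingers measure 114 mm over their backs; the gripper's body (76 mm by 85 mm) begins 54 mm behind the grasp point. The pads swing forward as they close: fully open they stand 13 mm farther back than shut.
Start: joints at [-1.385, 0.286, 1.577, -0, 1.279, -0.15], TCP at [0.222, -0.637, 0.248] pointing down, gripper open.
Joint ranges: [-2.77, 2.77], [-0.9, 2.22], [0.21, 2.48], [-1.53, 4.67], [0.24, 2.81], [-2.84, 2.84]. Speed limits (rad/s): [2.79, 2.79, 3.14, 3.14, 3.14, 3.14].

### API

Orientations are given as a unit quaternion [x, y, z, w].
In Python, from plant import ctrl gives the robot as it stands. The module is installed in compiled form; this text tells all that it offers.
- The arm moves only by the tool drive_tool, never from a script. Its argument "moves" is a list of rows, each a list of 3 entries, a list of its own where there are three numbers: the turn, a rotation vector about the tool's x, y, z in rad, then the shift along the tool's x, y, z in m, then the finger opening in m, from 0 to 0.0854. A call has 1 to 5 rows; each row shifts and turns the commanded pose from where the row before left it, along the tool's axes as they then stand; what a row does not reach is not made up. A row lasts 1/8 s, in which the tool goes at most 62.5 mm and 10.7 degrees, less where a joint would pass 70% of its speed; a pose out of reach is approached as far as the arm can. A call with a gripper value outside its range is refused whole. The fingers move at their own pace and stop on an object; "grip_force" is the grip in N (left out, the last holds). Time passes only in rows, so rows that do not move let the fingers close. It gives the time, the measured TCP pose, the force, the opening and the grip force at its end, in the units of the state.
- ctrl.get_state(): the state, without advancing time (a new reading comes with each control period).
- ctrl.read_camera(name): name is "scene" or "top"; returns a dict with "image" (480x640x3 uint8, red, green, blue), "fx", "fy", "cx", "cy" (pixels), "R" (3x3) and "t" (3): a world point X has camera coordinates R X + t. Camera axes: x right, y down, z forward; pixel columns grow to the right and rows downward; lengths in m; the calibration is good to about 2 mm. A picture is of the moment at which its call begins. There is no depth.
- ctrl.sign_off(): hands the job in; it is judged then, once.
The state is a dict: "time": time; "qpos": joint angles; "dq": joint speeds; "joint_efforts": joint torques, N m; "eef_pos": TCP position; "tcp_rot": TCP orientation; "contact_force": force on the tool from outside, world axes, zero at the start; "wrist_torque": the same for the moment, N m; "opening": opening from 0.0 (shut) to 1.0 (fully open); "finger_force": force on a finger pad.
Only numpy, scipy, OpenCV 4.12 (cv2) and the standard library are available. Lean on these libraries where they do the work, as an engineer would, in place of code of your own. Each camera call takes 0.05 s, during which the arm holds its last target. There are 200 camera calls.

### The job

Take the flat driver out of the tool block and seat its blade in the slotted, sprung lock screw on top of the dry-block heater. Push the screw in against its spring, gently so that it is not jammed hard against the bottom, and keep it pushed in with the blade in the slot while you turn it clockwise in one go until the slot lines up with the two black marks. Then stand the driver back in its well in the tool block and let go of it, leaving the other things on the bench as they are.

Things in the scene. Friction and masses are not known exactly. Their poses are not given: they have to be found in the camera images.
- heater: White dry-block heater, fixed to the bench, 200 (x) x 150 (y) x 85 mm high, with an aluminium tube block up to 107 mm high over its rear (+x) half. Origin under the centre of its underside, x to its rear, z up; level, at any yaw. The lock screw is in the flat top of its front half; black marks left and right of it, on its y axis, show where the slot points when locked.
- lock_mouth (a point): Centre of the lock screw's round bore, 35 mm across, level with the heater's top face, 55 mm in front of its centre; axes as the heater's. The face of the screw head lies 2 to 14 mm below this point when not pressed: it differs every time and is not measured, feel for it. The head is sprung and yields straight down by up to 4 mm.
- lock_screw (a joint): Turn of the lock screw, rad, clockwise from above positive. Steel head 31.6 mm across; a slot 5 mm wide, 6 mm deep runs right across it through the centre. At 0 the slot lies along the heater's x, at 1.57 along its y, on the marks. Starts at 0 to 0.35; locked from 1.40; hard stop at 1.70. Takes about 0.10 N m to turn, stays where left.
- lock_plunge (a joint): How far the screw head is pushed straight down against its spring, m: 0 at rest, 0.004 when it is solid. It yields from 4 N and is fully down at 10 N; 5 to 10 N is right for turning. It is a push-and-turn lock: between 0.6 and 1.3 rad of turn the head must be kept pushed in.
- tool_block: Grey plastic tool block, fixed to the bench, 80 (x) x 120 (y) x 80 mm high, with the driver's well and, 55 mm from the well towards -y, a marker pen and tweezers standing up to 115 mm high. Origin under the centre of its underside, z up.
- well (a point): Centre of the mouth of the driver's well in the top face of the tool block: a square hole 23 x 23 mm right through the block (80 mm deep), sides along the tool block's x and y.
- driver: Flat driver, 160 mm long, 110 to 180 g, standing blade down in the well. Origin at the middle of the blade's tip, z up along the shank, x along the blade's width. A round flange 36 mm across, 70 to 76 mm above the tip, rests on the tool block's top; above it, to 160 mm, a square black handle 22 x 22 mm with its flats facing the driver's x and y.
- driver_tip (a point): Middle of the tip of the driver's flat blade (the driver's origin); axes as the driver's. The blade is 16 mm wide (x) and 3.2 mm thick (y), narrowed to 14 x 2.2 mm over its last 3 mm, and 15 mm tall, on a round shank 8 mm thick.
- bottle: Glass bottle with a blue cap, 54 mm across, 120 mm high, standing; origin under its centre. To be left alone.
- timer: Flat white bench timer 50 x 50 x 18 mm; origin under its centre. To be left alone.
- tip_box: Blue pipette tip box with a white lid, 85 x 120 x 58 mm; origin under its centre. To be left alone.
- beaker: Glass beaker, 68 mm across, 90 mm high; origin under its centre. To be left alone.
- tube_rack: Yellow tube rack 70 x 120 x 48 mm; origin under its centre. To be left alone.
- wash_bottle: White bottle, 50 mm across, 130 mm high, standing; origin under its centre. To be left alone.
There are look-alikes about, which are no part of the job. There is more than one size of the driver; the job needs the largest. What is shaped like the tool_block but red is not meant.

How it is judged:
By the outcome, as a careful person would: the job done as asked, in the order asked, and still so for the second after the job is handed in, with the robot touching nothing.
It also fails if it takes over 72 s, if anything falls off the work surface, if the arm or the gripper's body presses on something with over 40 N, if the wrist force passes 120 N, or if a joint passes its speed limit or range.

## Working session

There is one attempt and no reset: what is moved stays moved. The work goes in short steps, Python scripts to look and compute and a tool call to move; the robot and the scene stay as the last step left them, time stands still between calls to the robot, and variables do not carry over. Pictures are saved under pics/ and viewed, at most 10 in all, crops included, and the job is handed in when it is done.

Besides the shell and the picture viewer there is one more tool, called after "Emit:" in YAML: its name, and indented under it one key for each argument. drive_tool: Moves the arm, as the interface text tells. Its arguments: {"type":"object","properties":{"moves":{"type":"array","items":{"type":"array"}},"grip_force":{"type":"number"}},"required":["moves"]}

```bash
mkdir -p pics
cat > h.py <<'E'
import numpy as np,cv2
from plant import ctrl
from scipy.spatial.transform import Rotation as Ro
def cam(n):
    c=ctrl.read_camera(n); c['R']=np.array(c['R']);c['t']=np.array(c['t']); return c
def save(c,f): cv2.imwrite('pics/'+f,c['image'][:,:,::-1])
def ray(c,u,v,z):
    d=c['R'].T@np.array([(u-c['cx'])/c['fx'],(v-c['cy'])/c['fy'],1]); o=-c['R'].T@c['t']
    return o+d*(z-o[2])/d[2]
def proj(c,X):
    p=c['R']@np.array(X)+c['t']; return np.array([c['fx']*p[0]/p[2]+c['cx'],c['fy']*p[1]/p[2]+c['cy']])
E
python3 - <<'E'
from h import *
for n in('scene','top'):
    c=cam(n); save(c,n+'0.png'); print(n,c['fx'],c['cx'],c['cy'],-c['R'].T@c['t'],c['R'].round(3).tolist())
print(ctrl.get_state())
E
```

```text
scene 482.3968557351377 309.53883511001834 248.26546570062754 [ 1.11364699 -0.75069787  0.95770164] [[0.789, 0.614, 0.019], [0.435, -0.536, -0.723], [-0.434, 0.579, -0.69]]
top 616.7888735783257 314.976490696438 244.90899119644195 [ 0.1975023  -0.0229163   1.75063618] [[0.008, -1.0, -0.007], [-0.977, -0.006, -0.214], [0.214, 0.008, -0.977]]
{'time': 0.1, 'qpos': array([-1.38499535e+00,  2.87122627e-01,  1.57805028e+00,  3.86802301e-05,
        1.27859691e+00, -1.50000746e-01]), 'dq': array([ 8.59422280e-04, -1.06340055e-03, -2.95241586e-03, -5.83992663e-05,
       -5.85622369e-04,  6.17255066e-04]), 'joint_efforts': array([ 6.24790009e-04, -4.07293117e+01, -2.93698221e+01, -1.31234247e-04,
        3.42176201e-03, -8.04665092e-06]), 'eef_pos': array([ 0.22236063, -0.63672648,  0.24704443]), 'tcp_rot': array([ 9.85938083e-01,  1.67107485e-01, -9.73364198e-07, -1.08873677e-03]), 'contact_force': array([-0.15978169, -0.43361283,  0.36051787]), 'wrist_torque': array([ 0.01681915, -0.00421305, -0.02251625]), 'finger_force': 0.0, 'opening': 0.9993724870821937}
```

View pics/scene0.png

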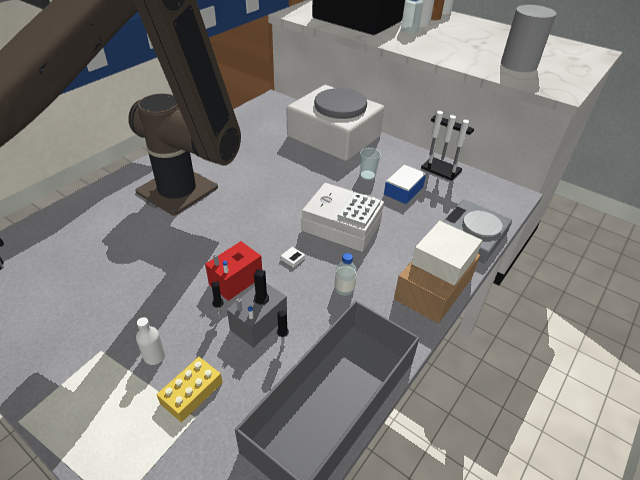

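View pics/top0.png

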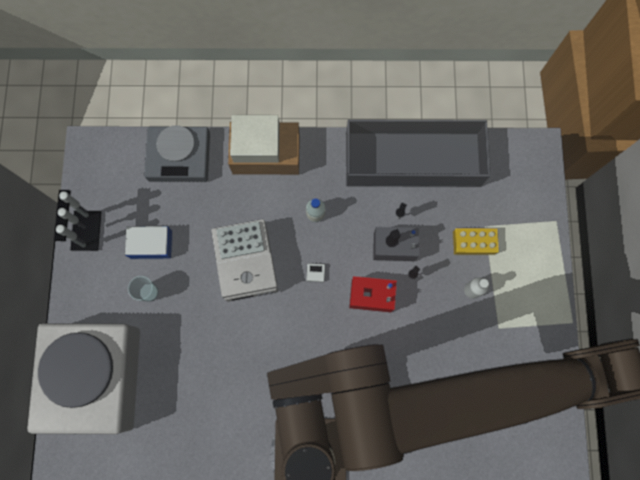

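Scene view: the grey block is at about (258,313), with a black driver standing in it at (260,287). Two other black drivers stand on the bench at (217,294) and (282,323), and the red block is at (233,268). The heater is at (342,213). In the top view the grey block is at (397,243), its driver at (392,238), the others at (401,210) and (414,271), and the heater at (245,260). The one in the grey block is the largest and stands in the well, so it fits the description. I'll confirm that in a crop.

Run:
```python
from h import *
s=cv2.imread('pics/scene0.png');t=cv2.imread('pics/top0.png')
f=lambda im,u,v,w,h,W,H:cv2.resize(im[v:v+h,u:u+w],(W,H),interpolation=cv2.INTER_CUBIC)
a=f(s,200,240,100,75,400,300); 
a=f(s,200,250,100,100,400,300)
a=f(s,200,255,112,84,400,300);b=f(s,296,170,100,75,400,300);c=f(t,350,195,80,60,400,300)if 0 else f(t,344,196,112,84,400,300);d=f(t,200,214,112,84,400,300)
cv2.imwrite('pics/crop1.png',np.vstack([np.hstack([a,b]),np.hstack([c,d])]))
```

```text
(no output)
```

View pics/crop1.png

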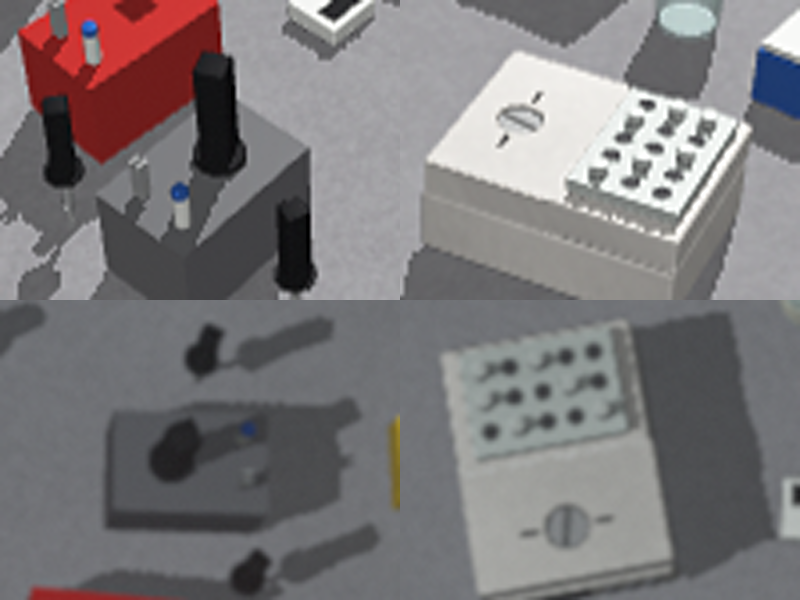

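```bash
cat > m.py <<'E'
from h import *
s=cam('scene');t=cam('top')
A=lambda x,y:(200+x/3.571,255+y/3.571); B=lambda x,y:(296+(x-400)/4,170+y/4)
C=lambda x,y:(344+x/3.571,196+(y-300)/3.571); D=lambda x,y:(200+(x-400)/3.571,214+(y-300)/3.571)
p=lambda n,c,uv,z:print(n,ray(c,*uv,z)[:2].round(4))
for n,x,y in[('L',97,193),('F',188,254),('R',310,148),('Bk',213,97)]:p('blk S '+n,s,A(x,y),.08)
for n,x,y in[('TL',112,410),('BL',107,513),('BR',265,515)]:p('blk T '+n,t,C(x,y),.08)
p('htop S',s,A(213,68),.17);p('flange S',s,A(218,158),.086)
p('htop T',t,C(187,432),.17);p('flange T',t,C(172,464),.086)
p('m1 S',s,B(538,97),.085);p('m2 S',s,B(503,141),.085);p('m1 T',t,D(530,534),.085);p('m2 T',t,D(604,519),.085)
p('scr S',s,B(520,120),.080);p('scr T',t,D(567,527),.080)
p('slot1 T',t,D(569,508),.080);p('slot2 T',t,D(566,546),.080);p('slot1 S',s,B(501,118),.080);p('slot2 S',s,B(538,122),.080)
for n,x,y in[('Bl',479,593),('Br',672,562),('Fl',443,352),('Fr',630,318)]:p('heat T '+n,t,D(x,y),.085)
for n,x,y in[('Left',427,161),('back',519,52)]:p('heat S '+n,s,B(x,y),.085)
# handle masks
for n,c,(u,v,w,h) in[('S',s,(240,262,30,50)),('T',t,(380,225,28,26))]:
    g=c['image'][v:v+h,u:u+w].max(2)<45; k,l,st,ce=cv2.connectedComponentsWithStats(g.astype('uint8'))
    i=1+st[1:,4].argmax(); q=np.argwhere(l==i)[:,::-1]+[u,v]; r=cv2.minAreaRect(q.astype('f4')); print(n,st[i],r,cv2.boxPoints(r).round(1).tolist())
E
python3 m.py
```

```text
blk S L [ 0.5392 -0.2963]
blk S F [ 0.6185 -0.2955]
blk S R [ 0.6222 -0.1803]
blk S Bk [ 0.5411 -0.1867]
blk T TL [ 0.6167 -0.1765]
blk T BL [ 0.5346 -0.1716]
blk T BR [ 0.5338 -0.2935]
htop S [ 0.5834 -0.2264]
flange S [ 0.584  -0.2287]
htop T [ 0.5777 -0.2233]
flange T [ 0.5724 -0.2218]
m1 S [0.471  0.2035]
m2 S [0.4821 0.1452]
m1 T [0.4646 0.2055]
m2 T [0.4766 0.1492]
scr S [0.4734 0.1781]
scr T [0.4711 0.1779]
slot1 T [0.4859 0.1769]
slot2 T [0.4563 0.1782]
slot1 S [0.4611 0.1711]
slot2 S [0.4851 0.1846]
heat T Bl [0.419  0.2428]
heat T Br [0.4437 0.0963]
heat T Fl [0.6077 0.2784]
heat T Fr [0.6359 0.1332]
heat S Left [0.4538 0.0926]
heat S back [0.4265 0.2399]
S [ 14   8  15  34 362] ((261.0, 286.5), (33.0, 14.0), 90.0) [[254.0, 270.0], [268.0, 270.0], [268.0, 303.0], [254.0, 303.0]]
T [  7   5  13  16 144] ((393.6097717285156, 237.98779296875), (10.30746841430664, 16.710594177246094), 38.65980911254883) [[384.3999938964844, 241.3000030517578], [394.79998779296875, 228.1999969482422], [402.8999938964844, 234.6999969482422], [392.3999938964844, 247.6999969482422]]
```

The crops show the driver in the grey block with a thick handle seated on its flange. The other two are clearly thinner, so this is the largest, and I'll take that one. Next I'll zoom in on its handle yaw and on the slot.

Run:
```python
from h import *
s=cv2.imread('pics/scene0.png');t=cv2.imread('pics/top0.png')
f=lambda im,u,v,w,h,g:cv2.convertScaleAbs(np.clip(255*(cv2.resize(im[v:v+h,u:u+w],(400,300),interpolation=cv2.INTER_CUBIC)/255.)**g,0,255))
cv2.imwrite('pics/crop2.png',np.vstack([np.hstack([f(s,236,262,52,39,.4),f(s,306,182,40,30,1.5)]),np.hstack([f(t,376,222,40,30,.4),f(t,226,262,40,30,1.5)])]))
```

```text
(no output)
```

View pics/crop2.png

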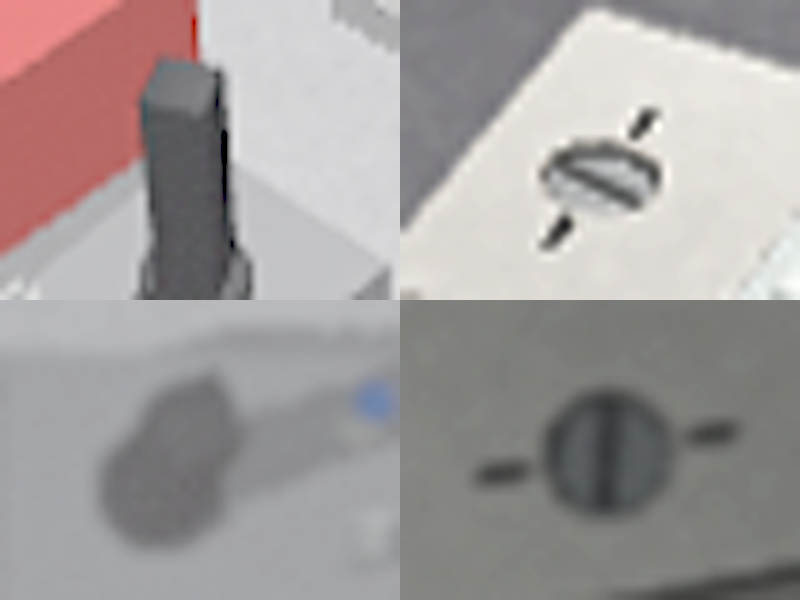

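Run:
```python
from h import *
s=cam('scene');t=cam('top')
H=[ray(s,236+x/7.69,262+y/7.69,.17)[:2] for x,y in[(163,60),(220,72),(208,112),(145,98)]]
print(np.array(H).round(4).tolist(),np.mean(H,0).round(4))
for i in range(4):d=H[(i+1)%4]-H[i];print(np.linalg.norm(d).round(4),np.degrees(np.arctan2(d[1],d[0])).round(1))
for z in(.085,.075):
  print(z)
  for c,a,b,m in[(s,(321.7,198.2),(330.5,202.7),(326.05,199.75)),(t,(246.6,283.5),(246.9,271.5),(246.9,277.5))]:
    a=ray(c,*a,z);b=ray(c,*b,z);d=b-a;print(ray(c,*m,z)[:2].round(4),((a+b)/2)[:2].round(4),np.degrees(np.arctan2(d[1],d[0])).round(1))
for c,a,b in[(s,(320.5,196.5),(318,0)[:0] or(320.5,205.2),(331.0,194.2))] if 0 else [(s,(321.8,204.9),(330.5,194.2)),(t,(236.2,279.3),(257.2,275.3))]:
    a=ray(c,*a,.085);b=ray(c,*b,.085);d=b-a;print('marks',((a+b)/2)[:2].round(4),np.degrees(np.arctan2(d[1],d[0])).round(1))
st=ctrl.get_state();print(st['eef_pos'],Ro.from_quat(st['tcp_rot']).as_matrix().round(3).tolist())
```

```text
[[0.5703, -0.2202], [0.5865, -0.2133], [0.5944, -0.2274], [0.5765, -0.2347]] [ 0.5819 -0.2239]
0.0176 22.9
0.0162 -60.6
0.0193 -157.7
0.0158 113.2
0.085
[0.4765 0.1738] [0.4785 0.1713] -1.4
[0.4704 0.177 ] [0.4705 0.1774] 0.4
0.075
[0.4692 0.1844] [0.4712 0.1818] -1.4
[0.4721 0.1782] [0.4721 0.1786] 0.4
marks [0.4761 0.1752] 100.4
marks [0.471  0.1775] -78.7
[ 0.22239138 -0.6370734   0.24780368] [[0.944, 0.329, -0.0], [0.329, -0.944, 0.001], [0.0, -0.001, -1.0]]
```

The zoom shows the handle turned about 24° from the block's axes. The slot is at a world yaw of about 0° and the marks at about 101°, so the screw starts near 0.2 rad. I'll move above the driver now.

Emit:
drive_tool:
  moves:
    - [[0,0,-0.183],[0,0,0],0.05]
    - [[0,0,-0.183],[0,0,0],0.05]
    - [[0,0,-0.183],[0,0,0],0.05]
    - [[0,0,-0.183],[0,0,0],0.05]
    - [[0,0,-0.183],[0,0,0],0.05]

```text
time: 0.92
eef_pos: [0.2224, -0.6372, 0.2482]
tcp_rot: [0.809, 0.588, 0.0, -0.0]
contact_force: [-0.2, -1.2, 0.8]
opening: 0.588
finger_force: 0.0
```

Emit:
drive_tool:
  moves:
    - [[0,0,-0.183],[0,0,0],0.05]
    - [[0,0,-0.183],[0,0,0],0.05]
    - [[0,0,-0.183],[0,0,0],0.05]
    - [[0,0,-0.183],[0,0,0],0.05]
    - [[0,0,0],[0,0,0],0.05]

```text
time: 1.55
eef_pos: [0.2224, -0.6372, 0.2482]
tcp_rot: [0.548, 0.836, 0.0, -0.0]
contact_force: [-0.9, 0.5, -0.2]
opening: 0.588
finger_force: 0.0
```

Emit:
drive_tool:
  moves:
    - [[0,0,0],[0.0232,0.0495,0],0.05]
    - [[0,0,0],[0.0232,0.0495,0],0.05]
    - [[0,0,0],[0.0232,0.0495,0],0.05]
    - [[0,0,0],[0.0232,0.0495,0],0.05]
    - [[0,0,0],[0.0232,0.0495,0],0.05]

```text
time: 2.17
eef_pos: [0.4038, -0.4305, 0.2485]
tcp_rot: [0.549, 0.836, -0.0, 0.0]
contact_force: [0.3, -0.1, 0.8]
opening: 0.584
finger_force: 0.0
```

Emit:
drive_tool:
  moves:
    - [[0,0,0],[0.0232,0.0495,0],0.05]
    - [[0,0,0],[0.0232,0.0495,0],0.05]
    - [[0,0,0],[0.0232,0.0495,0],0.05]
    - [[0,0,0],[0.0232,0.0495,0],0.05]
    - [[0,0,0],[0,0,0],0.05]

```text
time: 2.8
eef_pos: [0.5488, -0.2646, 0.2484]
tcp_rot: [0.547, 0.837, 0.0, 0.0]
contact_force: [-0.7, -0.0, -0.9]
opening: 0.584
finger_force: 0.0
```

Emit:
drive_tool:
  moves:
    - [[0,0,0],[0.025,0.0452,0],0.05]
    - [[0,0,0],[0,0,0],0.05]
    - [[0,0,0],[0,0,0.03],0.05]
    - [[0,0,0],[0,0,0.03],0.05]
    - [[0,0,0],[0,0,0],0.05]

```text
time: 3.42
eef_pos: [0.5759, -0.227, 0.1851]
tcp_rot: [0.549, 0.836, -0.0, -0.003]
contact_force: [-0.7, 0.5, -0.5]
opening: 0.585
finger_force: 0.0
```

Run:
```python
from h import *
s=cam('scene');t=cam('top');print(ctrl.get_state()['eef_pos'],ctrl.get_state()['contact_force'])
a=cv2.resize(s['image'][215:335,200:320],(400,400),interpolation=cv2.INTER_CUBIC);b=cv2.resize(t['image'][180:300,330:450],(400,400),interpolation=cv2.INTER_CUBIC)
cv2.imwrite('pics/g1.png',(255*(np.hstack([a,b])/255.)**.6)[:,:,::-1])
```

```text
[ 0.57815426 -0.22774697  0.18901507] [ 0.10010895 -0.3975385   0.37348342][ WARN:0@2.998] global loadsave.cpp:1063 imwrite_ Unsupported depth image for selected encoder is fallbacked to CV_8U.
```

View pics/g1.png

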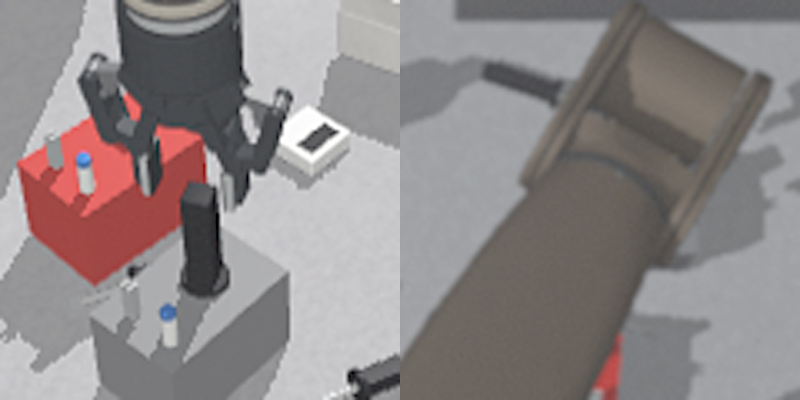

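The gripper is lined up over the handle: fingertips at crop pixels (148,185) and (233,200), handle top at (198,190), so it is about 4 mm off along the finger axis. The two small look-alike drivers stood unsupported and have tipped over by themselves; the arm was never near them. I'll correct the offset, descend and grip.

Emit:
drive_tool:
  moves:
    - [[0,0,0],[0.002,0.0045,0],0.05]
    - [[0,0,0],[0,0,0.02],0.05]
    - [[0,0,0],[0,0,0.02],0.05]
    - [[0,0,0],[0,0,0.015],0.05]
    - [[0,0,0],[0,0,0],0.05]

```text
time: 4.15
eef_pos: [0.5804, -0.2221, 0.1304]
tcp_rot: [0.548, 0.837, -0.0, -0.003]
contact_force: [0.0, 1.0, 0.2]
opening: 0.59
finger_force: 0.0
```

Emit:
drive_tool:
  moves:
    - [[0,0,0],[0,0,0],0.01]
    - [[0,0,0],[0,0,0],0.01]
    - [[0,0,0],[0,0,0],0.01]
    - [[0,0,0],[0,0,0],0.01]
    - [[0,0,0],[0,0,0],0.01]
  grip_force: 60

```text
time: 4.78
eef_pos: [0.5818, -0.2233, 0.1339]
tcp_rot: [0.547, 0.837, -0.0, 0.0]
contact_force: [-2.4, -0.4, 1.9]
opening: 0.252
finger_force: 60.2
```

Run:
```python
from plant import ctrl
s=ctrl.get_state();print({k:s[k] for k in('eef_pos','contact_force','wrist_torque','opening','finger_force')})
```

```text
{'eef_pos': array([ 0.58178445, -0.2232591 ,  0.1339472 ]), 'contact_force': array([-2.38021299, -0.4251972 ,  1.94002204]), 'wrist_torque': array([-0.23033847,  0.54119237,  0.02872097]), 'opening': 0.25154815015832765, 'finger_force': 60.235408544540405}
```

Emit:
drive_tool:
  moves:
    - [[0,0,0],[0,0,-0.015],0.01]
    - [[0,0,0],[0,0,-0.03],0.01]
    - [[0,0,0],[0,0,-0.04],0.01]
    - [[0,0,0],[0,0,-0.05],0.01]
    - [[0,0,0],[0,0,0],0.01]

```text
time: 5.4
eef_pos: [0.5846, -0.2239, 0.2755]
tcp_rot: [0.547, 0.837, 0.001, 0.006]
contact_force: [0.2, 0.2, -1.6]
opening: 0.249
finger_force: 59.9
```

Run:
```python
from h import *
st=ctrl.get_state();print({k:st[k] for k in('eef_pos','contact_force','opening','finger_force')})
s=cam('scene');t=cam('top')
X=st['eef_pos']-[0,0,.124];print(proj(s,X),proj(t,X))
u,v=proj(s,X).astype(int)
a=cv2.resize(s['image'][v-60:v+20,u-40:u+40],(400,400),interpolation=cv2.INTER_CUBIC);print(u,v)
u,v=proj(t,X).astype(int);b=cv2.resize(t['image'][v-40:v+40,u-40:u+40],(400,400),interpolation=cv2.INTER_CUBIC);print(u,v)
cv2.imwrite('pics/g2.png',((255*(np.hstack([a,b])/255.)**.6)[:,:,::-1]).astype('u1'))
```

```text
{'eef_pos': array([ 0.58455584, -0.22385714,  0.27552164]), 'contact_force': array([ 0.24099332,  0.19712863, -1.58727754]), 'opening': 0.24912100269861925, 'finger_force': 59.85977053642273}
[261.22555683 279.24400086] [395.68856341 232.08172986]
261 279
395 232
```

View pics/g2.png

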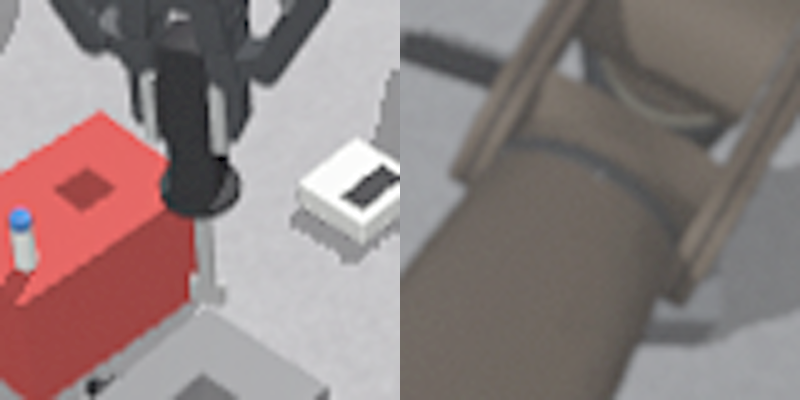

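The picture shows the blade broadside, at crop (191–225, 293) or about 15.5 mm wide, so its width lies along the tool's y (closing) axis. I'll turn the blade to the slot's yaw and carry it over the lock.

Emit:
drive_tool:
  moves:
    - [[0,0,0.141],[0,0,0],0.01]
    - [[0,0,0.141],[0,0,0],0.01]
    - [[0,0,0.14],[0,0,0],0.01]
    - [[0,0,0],[0.05,-0.014,0],0.01]
    - [[0,0,0],[0.05,-0.014,0],0.01]

```text
time: 6.12
eef_pos: [0.5534, -0.1213, 0.2652]
tcp_rot: [0.711, 0.703, -0.001, -0.002]
contact_force: [1.2, 0.6, -1.5]
opening: 0.252
finger_force: 59.8
```

Emit:
drive_tool:
  moves:
    - [[0,0,0],[0.05,-0.014,0],0.01]
    - [[0,0,0],[0.05,-0.014,0],0.01]
    - [[0,0,0],[0.05,-0.014,0],0.01]
    - [[0,0,0],[0.05,-0.014,0],0.01]
    - [[0,0,0],[0.05,-0.014,0],0.01]

```text
time: 6.75
eef_pos: [0.4855, 0.1297, 0.2658]
tcp_rot: [0.711, 0.703, -0.001, -0.002]
contact_force: [1.0, 0.0, -1.2]
opening: 0.253
finger_force: 59.8
```

Emit:
drive_tool:
  moves:
    - [[0,0,0],[0.048,-0.014,0],0.01]
    - [[0,0,0],[0,0,0.03],0.01]
    - [[0,0,0],[0,0,0.018],0.01]
    - [[0,0,0],[0,0,0],0.01]
    - [[0,0,0],[0,0,0],0.01]

```text
time: 7.38
eef_pos: [0.4743, 0.1757, 0.2206]
tcp_rot: [0.711, 0.703, 0.0, 0.0]
contact_force: [-0.5, 0.0, -1.3]
opening: 0.252
finger_force: 59.9
```

```bash
cat > look.py <<'E'
from h import *; import sys
st=ctrl.get_state();print({k:st[k].round(4) for k in('eef_pos','tcp_rot','contact_force','wrist_torque')},st['time'])
s=cam('scene');t=cam('top')
X=st['eef_pos']-[0,0,.124];print(proj(s,X),proj(t,X))
a=cv2.resize(s['image'][165:225,296:356],(400,400),interpolation=cv2.INTER_CUBIC);b=cv2.resize(t['image'][240:300,216:276],(400,400),interpolation=cv2.INTER_CUBIC)
cv2.imwrite('pics/'+sys.argv[1],((255*(np.hstack([a,b])/255.)**1.2)[:,:,::-1]).astype('u1'))
E
python3 look.py k1.png
```

```text
{'eef_pos': array([0.4743, 0.1757, 0.2206]), 'tcp_rot': array([7.111e-01, 7.031e-01, 2.000e-04, 1.000e-04]), 'contact_force': array([-0.5377,  0.0199, -1.2997]), 'wrist_torque': array([-0.0194, -0.059 ,  0.0107])} 7.375
[325.98990636 196.00819265] [246.93837162 275.4097328 ]
```

View pics/k1.png

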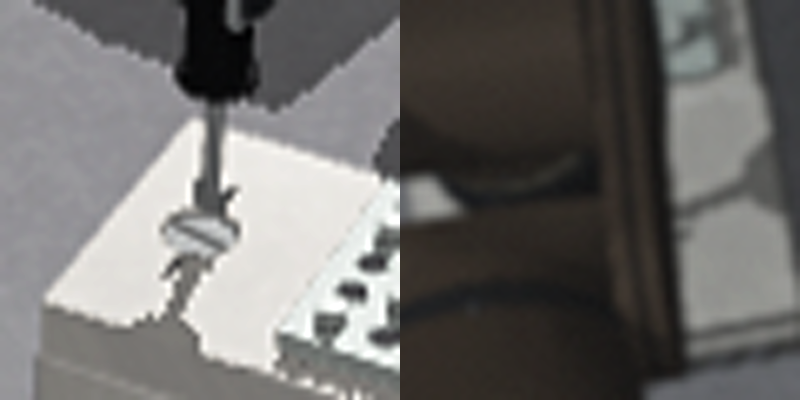

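Run:
```python
from h import *
st=ctrl.get_state();s=cam('scene');g=s['image'].mean(2).astype(int)
print('cols 320..336')
for r in list(range(178,202)):print(r,g[r,320:337])
X=st['eef_pos']
for h in(0,.02,.06,.09,.109,.124):print(h,proj(s,X-[0,0,h]).round(2))
tip=ray(s,327.5,196.35,X[2]-.124);L=ray(s,326.05,199.75,.085);print(tip,L,L-tip)
```

```text
cols 320..336
178 [161 162 170 113  63  25  12  14  17  17  15  13  26  21  85 102 101]
179 [161 161 162 165 140  94  63  47  44  29  63  60  97  65 100  99  98]
180 [162 161 161 162 164 168 142  99  98  79 142 137 170 119 117 119  96]
181 [162 160 160 159 160 160 163 104 113 118 169 164 164 166 167 170 117]
182 [158 157 157 155 169 178 182 102 110 113 161 161 162 164 164 166 168]
183 [156 156 156 165 216 233 241 104 109 115 168 159 158 158 162 163 163]
184 [158 155 165 213 239 241 241 105 109 129 205 186 177 163 166 161 159]
185 [158 161 214 236 237 240 195  99 108 126 246 242 231 202 203 178 170]
186 [157 191 237 235 235 240 204 103 105 136 243 239 239 240 242 233 222]
187 [173 227 236 235 235 239 208 104 105 166 242 238 238 237 238 239 241]
188 [228 236 235 235 235 238 208 103 104 162 241 237 236 236 236 237 238]
189 [237 235 233 234 235 239 209 105 102 174 242 237 235 235 236 237 238]
190 [235 233 232 234 236 237 199 106 102 212 241 237 236 236 237 237 238]
191 [233 233 233 234 238 191 125 105 101 205 241 238 236 236 236 237 237]
192 [234 234 234 234 241 138  83 106 103 191 232 2
[... 222 characters left out ...]
38 235 234 233 234 235]
196 [236 230 228 176 177 183 129 113 104  95 211 236 234 233 233 234 234]
197 [233 170 121 135 141 142 144 146 145 109 200 229 236 235 234 232 232]
198 [195 140 125 162 191 200 205 205 207 138 127 157 236 233 232 232 233]
199 [147 200 164 127 125 160 188 198 204 205 182 110 236 234 231 232 234]
200 [198 193 203 205 163 126 124 160 188 198 204 156 235 232 231 232 233]
201 [214 186 202 202 204 206 165 127 124 157 199 204 233 232 231 230 230]
0 [328.08 159.69]
0.02 [327.75 165.82]
0.06 [327.11 177.73]
0.09 [326.64 186.35]
0.109 [326.36 191.67]
0.124 [326.14 195.81]
[0.47928036 0.17623383 0.0974462 ] [0.47645995 0.17383382 0.085     ] [-0.00282041 -0.00240001 -0.0124462 ]
```

Run:
```python
from h import *
X=ctrl.get_state()['eef_pos'];s=cam('scene');t=cam('top');g=s['image'].mean(2).astype(int)
for r in range(192,210):print(r,g[r,314:338])
for p in((327.6,196.4),(327.4,196.4)):
  tip=ray(s,*p,X[2]-.124);L=ray(s,325.6,199.3,.085);print(tip,L,L-tip)
print(ray(t,246.4,277.05,.085),X)
```

```text
192 [159 156 188 236 234 232 233 234 234 234 241 138  84 106 103 191 232 227
 237 235 235 236 237 236]
193 [157 173 225 235 233 232 231 233 233 234 241 139  94 106 101 165 123 167
 234 233 233 234 235 236]
194 [168 225 233 233 232 232 232 232 233 235 241 148  99 101 100  94 100 240
 235 234 233 234 234 234]
195 [212 233 231 231 232 233 234 235 235 230 235 183 107 103 100  93 213 239
 235 234 233 234 235 234]
196 [235 233 231 232 232 233 236 230 228 176 177 182 130 113 103  95 211 236
 234 233 233 234 234 234]
197 [233 232 231 231 232 233 233 170 121 134 142 142 143 146 145 109 199 229
 236 234 234 232 232 232]
198 [231 232 230 230 231 233 195 139 126 162 190 200 206 205 207 139 127 157
 236 233 232 233 233 232]
199 [231 231 231 230 231 234 147 200 163 127 125 160 188 198 205 206 183 110
 236 234 231 233 234 233]
200 [230 231 231 231 231 233 197 193 202 204 164 127 124 159 189 197 204 157
 235 232 231 232 233 233]
201 [230 230 230 229 230 230 215 186 201 202 204 206 166 127 124 156 199 205
 233 232 231 230 230 230]
202 [229 229 229 229 229 231 233 231 209 189 189 189 203 199 170 139 2
[... 339 characters left out ...]
0]
206 [228 229 229 228 228 231 160 167 232 138 134 128 239 235 231 230 229 230
 229 229 228 229 230 230]
207 [227 228 228 228 228 230 233 238 133 130 130 163 235 231 228 227 229 228
 228 228 229 231 232 231]
208 [227 226 226 226 228 229 230 236 133 130 128 239 234 231 228 227 228 228
 227 229 230 232 232 231]
209 [227 227 227 227 228 230 231 237 132 128 162 235 232 231 229 228 228 229
 228 229 231 231 230 229]
[0.47967241 0.17619026 0.09748039] [0.47416467 0.17471617 0.085     ] [-0.00550773 -0.00147409 -0.01248039]
[0.47922087 0.17582041 0.09748039] [0.47416467 0.17471617 0.085     ] [-0.0050562  -0.00110424 -0.01248039]
[0.47166401 0.17838256 0.085     ] [0.4746054  0.17585521 0.22148039]
```

Emit:
drive_tool:
  moves:
    - [[0,0,0],[-0.001,-0.0048,0],0.01]
    - [[0,0,0],[0,0,0.005],0.01]
    - [[0,0,0],[0,0,0.004],0.01]
    - [[0,0,0],[0,0,0.002],0.01]
    - [[0,0,0],[0,0,0],0.01]

```text
time: 8.25
eef_pos: [0.4688, 0.1752, 0.209]
tcp_rot: [0.711, 0.704, -0.0, -0.0]
contact_force: [1.0, -0.0, -1.8]
opening: 0.247
finger_force: 59.9
```

Emit:
drive_tool:
  moves:
    - [[0,0,0],[0,0,0.001],0.01]
    - [[0,0,0],[0,0,0.001],0.01]
    - [[0,0,0],[0,0,0],0.01]

```text
time: 8.62
eef_pos: [0.4689, 0.1752, 0.2073]
tcp_rot: [0.711, 0.704, -0.0, -0.0]
contact_force: [0.5, 0.1, -1.4]
opening: 0.249
finger_force: 59.9
```

Emit:
drive_tool:
  moves:
    - [[0,0,0],[0,0,0.001],0.01]
    - [[0,0,0],[0,0,0.001],0.01]
    - [[0,0,0],[0,0,0],0.01]

```text
time: 9.0
eef_pos: [0.469, 0.1751, 0.2053]
tcp_rot: [0.711, 0.704, -0.0, 0.0]
contact_force: [0.5, -0.0, -1.2]
opening: 0.247
finger_force: 59.9
```

Emit:
drive_tool:
  moves:
    - [[0,0,0],[0,0,0.001],0.01]
    - [[0,0,0],[0,0,0.001],0.01]
    - [[0,0,0],[0,0,0],0.01]

```text
time: 9.38
eef_pos: [0.4691, 0.1752, 0.2038]
tcp_rot: [0.711, 0.704, -0.0, 0.0]
contact_force: [-1.0, 0.9, 1.8]
opening: 0.249
finger_force: 60.1
```

Emit:
drive_tool:
  moves:
    - [[0,0,0],[0,0,0.001],0.01]
    - [[0,0,0],[0,0,0],0.01]

```text
time: 9.62
eef_pos: [0.4691, 0.1752, 0.2028]
tcp_rot: [0.711, 0.704, 0.0, 0.0]
contact_force: [-1.3, -1.4, 3.8]
opening: 0.247
finger_force: 60.3
```

Emit:
drive_tool:
  moves:
    - [[0,0,0],[0,0,0.001],0.01]
    - [[0,0,0],[0,0,0],0.01]

```text
time: 9.88
eef_pos: [0.4692, 0.1752, 0.2017]
tcp_rot: [0.711, 0.704, 0.0, 0.0]
contact_force: [-1.0, -1.6, 4.0]
opening: 0.246
finger_force: 60.4
```

Contact came at a tip height of about 0.080. That is too high for the slot bottom, so the blade is probably on the face. I'll search across the slot with light pressure.

Emit:
drive_tool:
  moves:
    - [[0,0,0],[0,0,-0.0015],0.01]
    - [[0,0,0],[0.0005,0,0],0.01]
    - [[0,0,0],[0,0,0],0.01]

```text
time: 10.25
eef_pos: [0.4691, 0.1755, 0.2028]
tcp_rot: [0.711, 0.704, -0.0, 0.0]
contact_force: [-0.2, -1.8, 3.4]
opening: 0.244
finger_force: 60.4
```

Emit:
drive_tool:
  moves:
    - [[0,0,0],[0.0005,0,0],0.01]
    - [[0,0,0],[0,0,0],0.01]

```text
time: 10.5
eef_pos: [0.4691, 0.1758, 0.2028]
tcp_rot: [0.711, 0.704, -0.0, 0.001]
contact_force: [-0.1, -3.5, 3.3]
opening: 0.246
finger_force: 60.4
```

Emit:
drive_tool:
  moves:
    - [[0,0,0],[0.0005,0,0],0.01]
    - [[0,0,0],[0,0,0],0.01]

```text
time: 10.75
eef_pos: [0.4691, 0.1762, 0.2028]
tcp_rot: [0.71, 0.704, -0.001, 0.001]
contact_force: [-0.4, -5.4, 2.7]
opening: 0.243
finger_force: 60.4
```

Emit:
drive_tool:
  moves:
    - [[0,0,0],[0.0005,0,0],0.01]
    - [[0,0,0],[0,0,0],0.01]

```text
time: 11.0
eef_pos: [0.469, 0.1768, 0.2028]
tcp_rot: [0.711, 0.704, -0.001, 0.001]
contact_force: [0.2, -5.2, 3.3]
opening: 0.252
finger_force: 60.3
```

Emit:
drive_tool:
  moves:
    - [[0,0,0],[-0.001,0,0],0.01]
    - [[0,0,0],[0,0,0],0.01]

```text
time: 11.25
eef_pos: [0.469, 0.1763, 0.2028]
tcp_rot: [0.711, 0.703, 0.0, -0.0]
contact_force: [-0.2, -4.0, 2.4]
opening: 0.25
finger_force: 60.3
```

Emit:
drive_tool:
  moves:
    - [[0,0,0],[-0.001,0,0],0.01]
    - [[0,0,0],[0,0,0],0.01]

```text
time: 11.5
eef_pos: [0.469, 0.1757, 0.2029]
tcp_rot: [0.711, 0.703, 0.001, -0.0]
contact_force: [0.3, -2.7, 2.6]
opening: 0.253
finger_force: 60.3
```

Emit:
drive_tool:
  moves:
    - [[0,0,0],[-0.001,0,0],0.01]
    - [[0,0,0],[0,0,0],0.01]

```text
time: 11.75
eef_pos: [0.4689, 0.175, 0.2029]
tcp_rot: [0.711, 0.703, 0.001, -0.001]
contact_force: [-0.0, 0.4, 2.4]
opening: 0.246
finger_force: 60.3
```

Emit:
drive_tool:
  moves:
    - [[0,0,0],[-0.001,0,0],0.01]
    - [[0,0,0],[0,0,0],0.01]

```text
time: 12.0
eef_pos: [0.4681, 0.1732, 0.2016]
tcp_rot: [0.711, 0.704, -0.001, -0.001]
contact_force: [-0.0, 0.8, -1.0]
opening: 0.25
finger_force: 59.9
```

The force vanished at y = 0.173, so the blade has dropped into the slot. I'll descend to find its bottom.

Emit:
drive_tool:
  moves:
    - [[0,0,0],[0,0,0.001],0.01]
    - [[0,0,0],[0,0,0.001],0.01]
    - [[0,0,0],[0,0,0],0.01]

```text
time: 12.38
eef_pos: [0.4687, 0.1732, 0.2005]
tcp_rot: [0.711, 0.704, -0.0, -0.0]
contact_force: [-1.3, -0.6, -0.8]
opening: 0.246
finger_force: 59.9
```

Emit:
drive_tool:
  moves:
    - [[0,0,0],[0,0,0.001],0.01]
    - [[0,0,0],[0,0,0.001],0.01]
    - [[0,0,0],[0,0,0],0.01]

```text
time: 12.75
eef_pos: [0.4691, 0.1733, 0.1995]
tcp_rot: [0.711, 0.704, 0.0, 0.0]
contact_force: [-0.2, -0.6, 2.8]
opening: 0.245
finger_force: 60.3
```

Emit:
drive_tool:
  moves:
    - [[0,0,0],[0.001,0,0],0.01]
    - [[0,0,0],[0,0,0],0.01]

```text
time: 13.0
eef_pos: [0.4691, 0.1739, 0.1991]
tcp_rot: [0.71, 0.704, -0.0, 0.001]
contact_force: [-1.9, -1.7, 3.1]
opening: 0.253
finger_force: 60.4
```

Emit:
drive_tool:
  moves:
    - [[0,0,0],[-0.002,0,0],0.01]
    - [[0,0,0],[0,0,0],0.01]

```text
time: 13.25
eef_pos: [0.4691, 0.1727, 0.1991]
tcp_rot: [0.711, 0.703, 0.001, -0.001]
contact_force: [-0.2, 0.8, 3.5]
opening: 0.251
finger_force: 60.5
```

Emit:
drive_tool:
  moves:
    - [[0,0,0],[0.001,0,0],0.01]
    - [[0,0,0],[0,0,0.001],0.01]
    - [[0,0,0],[0,0,0],0.01]

```text
time: 13.62
eef_pos: [0.4691, 0.1733, 0.1981]
tcp_rot: [0.711, 0.704, 0.0, 0.0]
contact_force: [-1.3, -0.8, 4.6]
opening: 0.251
finger_force: 60.5
```

Run:
```python
from h import *
st=ctrl.get_state();X=st['eef_pos'];print(X,st['contact_force'],st['wrist_torque'])
s=cam('scene');g=s['image'].mean(2).astype(int)
for r in range(184,206):print(r,g[r,317:336])
for h in(.075,.09,.109,.124):print(h,proj(s,X-[0,0,h]).round(2))
b=cv2.resize(s['image'][165:210,296:356],(800,600),interpolation=cv2.INTER_CUBIC);cv2.imwrite('pics/k2.png',b[:,:,::-1])
```

```text
[0.46911724 0.17326256 0.19808076] [-1.34727882 -0.78583897  4.59588701] [ 0.06424906  0.33379832 -0.04808571]
184 [163 165 167 112  41   8   9  14  18  17  18  14   9  18  92 154 165 167
 161]
185 [163 163 163 165 119 130  99  38  22  13   9  30  60 127 214 236 203 204
 178]
186 [161 161 159 159 196 248 218 105  62  51 107 144 171 247 243 241 241 242
 233]
187 [161 160 154 173 229 240 246 164 110 107 217 248 243 239 237 238 237 238
 239]
188 [160 157 166 227 236 237 242 165 107 101 207 240 237 236 236 236 236 236
 237]
189 [159 168 214 236 235 234 241 169 106  99 204 239 237 237 235 235 235 236
 237]
190 [164 215 236 234 234 234 241 162 107  97 209 239 237 236 236 235 236 237
 237]
191 [195 235 234 233 233 235 242 130 107  97 232 238 237 237 237 237 236 236
 237]
192 [236 233 233 233 234 236 242 130 107  96 243 237 239 228 226 236 235 235
 236]
193 [235 233 232 231 233 234 242 131 107  95 242 239 236 122 165 234 234 233
 234]
194 [233 232 232 232 232 234 242 134 109 100 243 241 174  87 239 235 233 233
 234]
195 [231 232 233 234 235 237 236 131 109 110 237 239 121 206 237 235 233 233
[... 223 characters left out ...]
40 116 113 158 237 233 232
 233]
199 [230 230 234 149 155 133 101 103 109 170 168 210 136 135  95 237 233 231
 232]
200 [230 231 233 206 203 168 105 102 102  98 111 201 207 206 126 235 233 232
 232]
201 [229 230 230 229 210 140 107 107 104  99  96 160 186 206 209 233 232 231
 230]
202 [229 229 231 233 234 200 114 111 145 110 150 121 152 223 233 233 230 229
 229]
203 [228 228 231 234 236  92 121 124 232 171 228 208 234 233 232 231 230 229
 229]
204 [228 229 230 237 176  31 106 164 237 236 234 233 232 231 230 231 230 230
 228]
205 [229 229 233 227  52  85 132 239 234 232 231 230 230 230 230 230 231 229
 228]
0.075 [324.45 188.38]
0.09 [324.24 192.56]
0.109 [323.98 197.76]
0.124 [323.78 201.8 ]
```

View pics/k2.png

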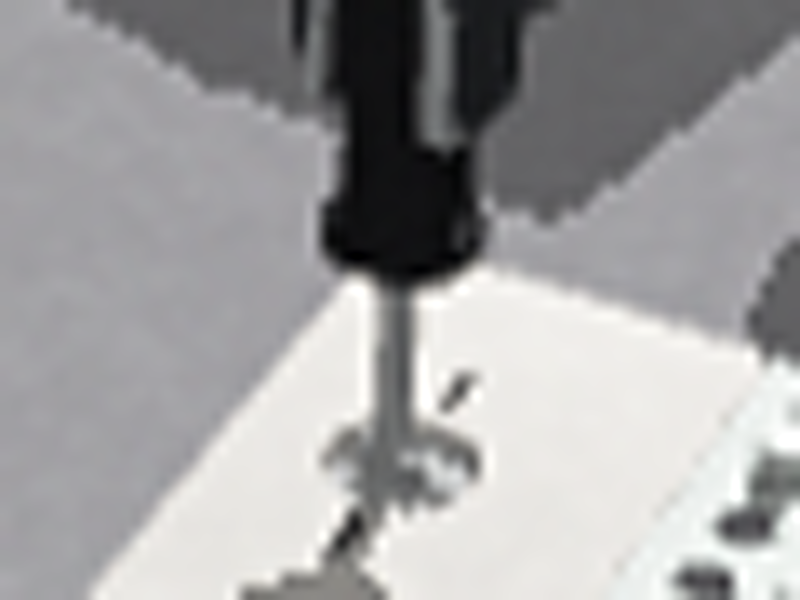

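The shank (crop x 395) is centred over the bore (crop 322–478), and the blade is down in the slot region. I'll feel for the slot walls with light pressure to make sure it is fully seated.

Emit:
drive_tool:
  moves:
    - [[0,0,0],[0,0,-0.0015],0.01]
    - [[0,0,0],[0.001,0,0],0.01]
    - [[0,0,0],[0,0,0],0.01]

```text
time: 14.05
eef_pos: [0.469, 0.1738, 0.1992]
tcp_rot: [0.71, 0.704, -0.0, 0.001]
contact_force: [-0.0, -1.3, 3.9]
opening: 0.248
finger_force: 60.4
```

Emit:
drive_tool:
  moves:
    - [[0,0,0],[0.001,0,0],0.01]
    - [[0,0,0],[0,0,0],0.01]

```text
time: 14.3
eef_pos: [0.4691, 0.1749, 0.1992]
tcp_rot: [0.711, 0.704, -0.0, 0.0]
contact_force: [-0.9, -3.3, 3.3]
opening: 0.252
finger_force: 60.4
```

Emit:
drive_tool:
  moves:
    - [[0,0,0],[-0.003,0,0],0.01]
    - [[0,0,0],[0,0,0],0.01]

```text
time: 14.55
eef_pos: [0.469, 0.1731, 0.1994]
tcp_rot: [0.711, 0.703, 0.001, -0.001]
contact_force: [-0.2, 1.8, 2.7]
opening: 0.245
finger_force: 60.3
```

Emit:
drive_tool:
  moves:
    - [[0,0,0],[-0.001,0,0],0.01]
    - [[0,0,0],[0,0,0],0.01]

```text
time: 14.8
eef_pos: [0.469, 0.1721, 0.1995]
tcp_rot: [0.711, 0.703, 0.001, -0.001]
contact_force: [-0.9, 3.5, 2.6]
opening: 0.251
finger_force: 60.3
```

Emit:
drive_tool:
  moves:
    - [[0,0,0],[0,0,-0.002],0.01]
    - [[0,0,0],[0.0015,0,0],0.01]
    - [[0,0,0],[0,0,0],0.01]

```text
time: 15.18
eef_pos: [0.4686, 0.1724, 0.2006]
tcp_rot: [0.71, 0.704, -0.001, 0.0]
contact_force: [1.3, 2.0, -1.7]
opening: 0.251
finger_force: 59.8
```

Emit:
drive_tool:
  moves:
    - [[0,0,0],[0.0015,0,0],0.01]
    - [[0,0,0],[0,0,0],0.01]

```text
time: 15.42
eef_pos: [0.4686, 0.1737, 0.201]
tcp_rot: [0.71, 0.704, -0.001, 0.0]
contact_force: [0.1, -0.5, -0.9]
opening: 0.25
finger_force: 59.8
```

Emit:
drive_tool:
  moves:
    - [[0,0,0],[0.001,0,0],0.01]
    - [[0,0,0],[0,0,0],0.01]

```text
time: 15.68
eef_pos: [0.4688, 0.1748, 0.2012]
tcp_rot: [0.711, 0.704, -0.001, 0.0]
contact_force: [0.1, -0.1, -2.8]
opening: 0.25
finger_force: 59.8
```

Emit:
drive_tool:
  moves:
    - [[0,0,0],[-0.004,0,0],0.01]
    - [[0,0,0],[0,0,0],0.01]

```text
time: 15.92
eef_pos: [0.4688, 0.1718, 0.2013]
tcp_rot: [0.711, 0.703, 0.001, -0.001]
contact_force: [-0.3, 1.9, -1.6]
opening: 0.251
finger_force: 59.8
```

Emit:
drive_tool:
  moves:
    - [[0,0,0],[-0.001,0,0],0.01]
    - [[0,0,0],[0,0,0],0.01]

```text
time: 16.18
eef_pos: [0.4688, 0.1712, 0.2013]
tcp_rot: [0.711, 0.703, 0.001, -0.001]
contact_force: [0.1, 4.7, -2.7]
opening: 0.25
finger_force: 59.8
```

The wall is at y ≈ 0.1722 and the blade moves freely to 0.1748, so it is in the slot, whose centre is y ≈ 0.1736. The depth is only about 3 mm below the face, so the shoulder may be catching. I'll centre it, press lightly and wiggle the yaw.

Emit:
drive_tool:
  moves:
    - [[0,0,0],[0.0027,0,0],0.01]
    - [[0,0,0],[0,0,0.001],0.01]
    - [[0,0,0],[0,0,0.001],0.01]
    - [[0,0,0],[0,0,0],0.01]

```text
time: 16.68
eef_pos: [0.4693, 0.1727, 0.2]
tcp_rot: [0.711, 0.704, -0.0, 0.001]
contact_force: [-0.7, 0.0, 2.3]
opening: 0.249
finger_force: 60.2
```

Emit:
drive_tool:
  moves:
    - [[0,0,0.05],[0,0,0],0.01]
    - [[0,0,0],[0,0,0],0.01]

```text
time: 16.92
eef_pos: [0.4692, 0.1728, 0.1999]
tcp_rot: [0.728, 0.686, 0.0, 0.0]
contact_force: [-0.3, 0.9, 2.1]
opening: 0.249
finger_force: 60.3
```

Emit:
drive_tool:
  moves:
    - [[0,0,0.05],[0,0,0],0.01]
    - [[0,0,0],[0,0,0],0.01]

```text
time: 17.18
eef_pos: [0.4692, 0.173, 0.1998]
tcp_rot: [0.744, 0.668, 0.0, 0.0]
contact_force: [-0.8, 1.2, 2.2]
opening: 0.251
finger_force: 60.3
```

Emit:
drive_tool:
  moves:
    - [[0,0,-0.15],[0,0,0],0.01]
    - [[0,0,0],[0,0,0],0.01]

```text
time: 17.42
eef_pos: [0.4695, 0.1728, 0.1998]
tcp_rot: [0.693, 0.721, 0.0, 0.001]
contact_force: [-0.0, 0.7, 2.4]
opening: 0.25
finger_force: 60.3
```

Emit:
drive_tool:
  moves:
    - [[0,0,-0.05],[0,0,0],0.01]
    - [[0,0,0],[0,0,0],0.01]

```text
time: 17.68
eef_pos: [0.4695, 0.173, 0.1997]
tcp_rot: [0.675, 0.737, 0.001, 0.001]
contact_force: [0.6, 1.7, 1.1]
opening: 0.246
finger_force: 60.4
```

```bash
python3 -c "
from plant import ctrl
s=ctrl.get_state();print(s['eef_pos'],s['tcp_rot'],s['contact_force'],s['wrist_torque'])"
```

```text
[0.4694732  0.17299826 0.19973646] [6.75359421e-01 7.37488258e-01 6.76662750e-04 5.14571533e-04] [0.62253371 1.69883496 1.11313861] [ 0.35263843 -0.21012047 -0.00162631]
```

Emit:
drive_tool:
  moves:
    - [[0,0,0.1],[0,0,0.0008],0.01]
    - [[0,0,0],[0,0,0.0007],0.01]
    - [[0,0,0],[0,0,0.0007],0.01]
    - [[0,0,0],[0,0,0],0.01]

```text
time: 18.18
eef_pos: [0.4693, 0.1729, 0.1977]
tcp_rot: [0.71, 0.704, 0.0, 0.0]
contact_force: [-0.6, 0.8, 5.1]
opening: 0.249
finger_force: 60.6
```

Emit:
drive_tool:
  moves:
    - [[0,0,0.1],[0,0,0],0.01]
    - [[0,0,0.1],[0,0,0],0.01]
    - [[0,0,0],[0,0,0],0.01]

```text
time: 18.55
eef_pos: [0.469, 0.1732, 0.1977]
tcp_rot: [0.777, 0.629, 0.0, -0.0]
contact_force: [0.2, 2.1, 4.6]
opening: 0.252
finger_force: 60.7
```

```bash
cat > st.py <<'E'
from plant import ctrl
import numpy as np
s=ctrl.get_state();q=s['tcp_rot'];print(s['eef_pos'].round(4),'psi',np.degrees(2*np.arctan2(q[1],q[0])).round(1),s['contact_force'].round(2),s['wrist_torque'].round(3),s['time'],s['qpos'][5])
E
python3 st.py
```

```text
[0.469  0.1732 0.1977] psi 78.0 [0.23 2.1  4.57] [0.402 0.212 0.072] 18.55 0.3597080966155691
```

Emit:
drive_tool:
  moves:
    - [[0,0,0.12],[0.0005,0,0.0003],0.01]
    - [[0,0,0.12],[0,0,0.0002],0.01]
    - [[0,0,0],[0,0,0],0.01]

```text
time: 18.92
eef_pos: [0.4686, 0.1739, 0.1971]
tcp_rot: [0.847, 0.532, -0.0, -0.001]
contact_force: [-2.3, 1.5, 6.1]
opening: 0.255
finger_force: 60.7
```

```bash
python3 st.py
```

```text
[0.4686 0.1739 0.1971] psi 64.2 [-2.28  1.46  6.13] [0.444 0.513 0.074] 18.925 0.6007556501639728
```

Emit:
drive_tool:
  moves:
    - [[0,0,0.12],[0,-0.0005,0],0.01]
    - [[0,0,0.12],[0,0,0],0.01]
    - [[0,0,0.12],[0,0,0],0.01]
    - [[0,0,0],[0,0,0],0.01]

```text
time: 19.42
eef_pos: [0.468, 0.1747, 0.1971]
tcp_rot: [0.929, 0.371, -0.0, -0.002]
contact_force: [-1.9, 3.1, 6.6]
opening: 0.251
finger_force: 60.7
```

```bash
python3 st.py
```

```text
[0.468  0.1747 0.1971] psi 43.6 [-1.87  3.14  6.56] [0.96  0.644 0.139] 19.425 0.961306263283961
```

Emit:
drive_tool:
  moves:
    - [[0,0,0.12],[0,-0.0008,0],0.01]
    - [[0,0,0.12],[0,0,0],0.01]
    - [[0,0,0.12],[0,0,0],0.01]
    - [[0,0,0],[0,0,0],0.01]

```text
time: 19.92
eef_pos: [0.4676, 0.1758, 0.1972]
tcp_rot: [0.98, 0.199, -0.0, -0.002]
contact_force: [-1.2, 4.3, 6.6]
opening: 0.249
finger_force: 60.6
```

```bash
python3 st.py
```

```text
[0.4676 0.1758 0.1972] psi 22.9 [-1.24  4.31  6.57] [1.272 0.508 0.102] 19.925 1.3226320630572743
```

Emit:
drive_tool:
  moves:
    - [[0,0,0.1],[0,-0.0008,0],0.01]
    - [[0,0,0.1],[0,0,0],0.01]
    - [[0,0,0.1],[0,0,0],0.01]
    - [[0,0,0],[0,0,0],0.01]

```text
time: 20.42
eef_pos: [0.4676, 0.1768, 0.1973]
tcp_rot: [0.999, 0.05, 0.0, -0.003]
contact_force: [-1.4, 5.8, 5.9]
opening: 0.246
finger_force: 60.6
```

```bash
python3 st.py
```

```text
[0.4676 0.1768 0.1973] psi 5.7 [-1.35  5.77  5.91] [1.463 0.367 0.092] 20.425 1.624102030243275
```

Emit:
drive_tool:
  moves:
    - [[0,0,-0.04],[0,0,-0.003],0.01]
    - [[0,0,0],[0,0,-0.008],0.01]
    - [[0,0,0],[0,0,-0.03],0.01]
    - [[0,0,0],[0,0,-0.04],0.01]
    - [[0,0,0],[0,0,0],0.01]

```text
time: 21.05
eef_pos: [0.469, 0.1746, 0.2807]
tcp_rot: [0.998, 0.07, 0.003, 0.001]
contact_force: [-0.0, -0.9, -1.4]
opening: 0.25
finger_force: 59.9
```

```bash
python3 st.py
python3 - <<'E'
from h import *
s=cam('scene');X=ctrl.get_state()['eef_pos']
b=cv2.resize(s['image'][145:220,286:386],(800,600),interpolation=cv2.INTER_CUBIC);cv2.imwrite('pics/k3.png',b[:,:,::-1]); print(proj(s,X-[0,0,.124]),proj(s,X-[0,0,.05]))
E
```

```text
[0.469  0.1746 0.2807] psi 8.0 [-0.01 -0.85 -1.44] [-0.002 -0.004 -0.032] 21.05 1.5849009772327247
[324.7980901  179.15190862] [325.90577956 156.91122501]
```

View pics/k3.png

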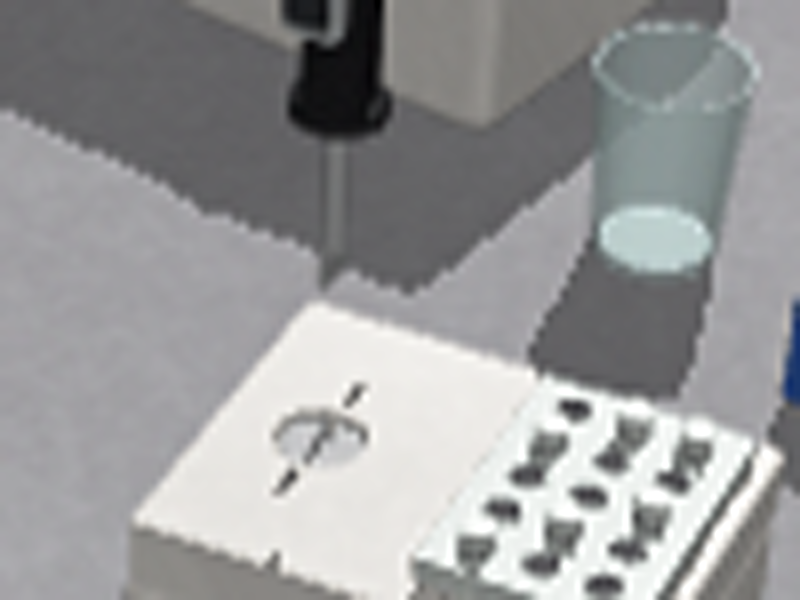

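The picture shows the slot (crop (303,460)–(342,415)) running between the two marks at (355,393) and (287,483), so the screw is in its locked position. Next I'll measure the well.

Run:
```python
from h import *
s=cam('scene');t=cam('top')
q=lambda x,y:(286+(x+.5)/8-.5,145+(y+.5)/8-.5)
for a,b,z in(((303,460),(342,415),.082),((287,483),(355,393),.085)):
    a=ray(s,*q(*a),z);b=ray(s,*q(*b),z);d=b-a;print(np.degrees(np.arctan2(d[1],d[0])),((a+b)/2)[:2])
gs=s['image'].mean(2).astype(int);gt=t['image'].mean(2).astype(int)
u,v=proj(s,[.583,-.225,.08]).round().astype(int);print('S',u,v)
for r in range(v-10,v+11):print(r,*gs[r,u-14:u+15])
u,v=proj(t,[.578,-.225,.08]).round().astype(int);print('T',u,v)
for r in range(v-9,v+10):print(r,*gt[r,u-10:u+11])
```

```text
98.97941944650994 [0.47243497 0.1787105 ]
102.00953505656011 [0.47431172 0.17524182]
S 262 300
290 101 91 73 74 75 75 75 76 74 75 75 75 75 74 75 75 75 75 75 74 75 75 75 76 75 75 73 72 69
291 85 74 75 75 75 75 75 75 75 76 76 75 75 75 75 76 75 75 75 76 75 74 75 75 75 75 75 74 73
292 73 75 75 75 75 75 75 75 74 75 75 76 75 75 75 75 75 75 75 75 75 75 76 75 74 75 75 75 74
293 74 75 75 75 75 75 76 75 75 75 75 75 75 77 77 75 75 75 75 75 75 75 75 74 75 75 75 74 76
294 75 75 76 75 76 75 75 76 75 75 76 75 72 75 79 77 75 75 75 75 75 75 75 75 75 75 75 75 75
295 75 75 74 75 75 76 76 75 75 76 77 71 66 69 73 79 78 76 75 75 75 76 75 75 75 74 75 76 75
296 75 75 75 75 74 75 76 75 76 77 72 67 66 68 70 70 76 80 77 76 75 75 75 75 76 75 75 75 76
297 76 75 75 75 75 75 75 76 77 72 66 65 66 68 71 70 70 74 79 78 77 75 74 75 76 76 75 75 75
298 75 75 76 74 75 74 72 75 69 66 66 66 67 68 70 71 71 70 70 75 80 76 75 75 75 75 75 75 75
299 75 75 75 75 74 90 87 63 64 66 66 67 66 67 72 70 70 70 71 69 75 75 75 75 75 75 75 76 76
300 75 75 75 74 72 135 136 86 80 65 66 66 66 67 70 71 70 72 74 75 75 75 75 75 75 75 75 75 76
3
[... 1496 characters left out ...]
 45 55 61 61 61 61 60 62 60 60
240 61 62 61 62 55 46 46 44 46 45 44 44 51 58 62 60 60 60 62 61 61
241 60 61 63 60 54 47 45 44 44 45 44 43 49 57 59 62 61 61 60 61 61
242 62 62 61 60 55 50 50 49 47 47 43 41 47 56 62 61 62 61 60 62 60
243 63 60 62 62 61 64 67 65 63 54 46 40 47 64 68 62 60 61 62 61 63
244 61 62 61 61 65 72 75 75 71 61 49 41 49 69 75 65 60 60 61 61 61
245 61 62 61 61 61 66 70 68 67 62 53 51 57 72 79 70 62 61 59 61 61
246 62 62 62 62 61 61 60 61 62 61 61 59 60 68 74 69 60 61 60 61 61
247 63 61 61 61 62 61 60 62 60 61 60 61 61 63 62 63 61 60 60 61 60
248 62 62 61 62 62 61 62 61 62 60 62 62 60 60 61 61 62 60 62 60 61
249 62 62 62 62 62 63 63 61 62 62 62 60 61 62 60 61 62 60 61 61 61
```

Run:
```python
from h import *
s=cam('scene');t=cam('top');print(ray(s,261.5,299.3,.08),ray(t,391.1,241.2,.08),ctrl.get_state()['eef_pos'])
# driver tip seen now in scene, as bias check
g=s['image'].mean(2).astype(int)
for r in range(160,184):print(r,*g[r,320:336])
```

```text
[ 0.58129277 -0.2245982   0.08      ] [ 0.57576973 -0.21959723  0.08      ] [0.46665115 0.17457139 0.27529192]
160 103 29 13 17 21 14 18 18 18 17 16 47 42 38 103 100
161 102 69 21 14 18 16 18 17 17 18 17 29 26 54 102 100
162 99 102 59 39 21 19 16 14 16 15 30 24 68 102 101 101
163 99 100 102 86 57 55 56 58 47 49 71 67 101 101 101 101
164 99 100 99 99 101 95 114 119 97 103 102 103 102 99 99 99
165 100 99 97 98 100 90 110 115 90 100 100 100 101 101 99 99
166 99 98 98 97 98 83 110 113 90 99 99 99 101 100 99 99
167 97 96 97 100 101 90 111 113 92 99 99 99 99 99 101 100
168 97 98 99 100 102 91 112 111 93 99 99 101 101 100 100 101
169 97 97 98 99 100 91 112 112 91 99 99 101 102 101 100 100
170 98 99 99 100 102 91 113 110 87 99 98 98 99 99 99 99
171 99 99 99 99 101 94 112 110 90 98 99 100 99 99 100 100
172 100 99 100 101 100 93 113 109 101 100 100 99 99 99 101 100
173 95 98 99 100 100 96 113 107 101 102 100 99 98 100 97 98
174 116 114 118 96 97 96 113 106 100 102 101 99 99 98 96 100
175 163 166 169 117 117 99 113 109 97 98 97 98 98 98 101 100
176 161 161 162 167 170 107 113 111 96 97 98 99 98 100 99 99
177 161 160 162 164 164 105 109 97 109 96 97 98 101 101 100 99
178 161 161 164 162 146 103 92 90 145 116 118 97 97 98 99 99
179 162 161 160 161 135 96 87 95 149 165 169 116 116 96 97 98
180 162 162 160 163 135 95 95 134 165 165 165 163 166 116 116 119
181 162 161 161 161 136 100 130 162 161 161 163 161 163 166 168 170
182 158 158 156 155 161 157 179 163 159 158 158 160 162 165 165 167
183 158 156 156 165 217 233 233 203 187 178 164 158 157 158 161 162
```

The screw is within about 3° of the marks. I'll turn the driver diagonal for the most clearance in the well and carry it back.

Emit:
drive_tool:
  moves:
    - [[0,0,-0.185],[0,0,0],0.01]
    - [[0,0,-0.185],[0,0,0],0.01]
    - [[0,0,-0.185],[0,0,0],0.01]
    - [[0,0,-0.185],[0,0,0],0.01]
    - [[0,0,-0.185],[0,0,0],0.01]

```text
time: 21.92
eef_pos: [0.467, 0.1747, 0.2758]
tcp_rot: [0.86, 0.511, -0.002, -0.0]
contact_force: [0.6, -0.2, -1.5]
opening: 0.249
finger_force: 59.8
```

Emit:
drive_tool:
  moves:
    - [[0,0,-0.185],[0,0,0],0.01]
    - [[0,0,-0.185],[0,0,0],0.01]
    - [[0,0,-0.185],[0,0,0],0.01]
    - [[0,0,-0.185],[0,0,0],0.01]
    - [[0,0,-0.185],[0,0,0],0.01]

```text
time: 22.55
eef_pos: [0.467, 0.1747, 0.2758]
tcp_rot: [0.542, 0.841, -0.001, -0.001]
contact_force: [-0.6, -0.1, -0.8]
opening: 0.249
finger_force: 59.8
```

Emit:
drive_tool:
  moves:
    - [[0,0,-0.185],[0,0,0],0.01]
    - [[0,0,-0.182],[0,0,0],0.01]
    - [[0,0,0],[-0.0455,-0.0253,0],0.01]
    - [[0,0,0],[-0.0455,-0.0253,0],0.01]
    - [[0,0,0],[-0.0455,-0.0253,0],0.01]

```text
time: 23.18
eef_pos: [0.5104, 0.0235, 0.276]
tcp_rot: [0.382, 0.924, -0.0, -0.001]
contact_force: [1.3, -0.1, -0.6]
opening: 0.252
finger_force: 59.8
```

Emit:
drive_tool:
  moves:
    - [[0,0,0],[-0.0455,-0.0253,0],0.01]
    - [[0,0,0],[-0.0455,-0.0253,0],0.01]
    - [[0,0,0],[-0.0455,-0.0253,0],0.01]
    - [[0,0,0],[-0.0455,-0.0253,0],0.01]
    - [[0,0,0],[-0.0455,-0.0253,0],0.01]

```text
time: 23.8
eef_pos: [0.5823, -0.2268, 0.2756]
tcp_rot: [0.382, 0.924, 0.0, -0.002]
contact_force: [-0.3, 0.6, -0.7]
opening: 0.248
finger_force: 59.8
```

Emit:
drive_tool:
  moves:
    - [[0,0,0],[0,0,0.03],0.01]
    - [[0,0,0],[0,0,0.02],0.01]
    - [[0,0,0],[0,0,0],0.01]
    - [[0,0,0],[0,0,0],0.01]

```text
time: 24.3
eef_pos: [0.5829, -0.2248, 0.2282]
tcp_rot: [0.381, 0.924, -0.0, 0.0]
contact_force: [0.5, -0.5, -0.5]
opening: 0.25
finger_force: 59.9
```

```bash
python3 st.py
python3 - <<'E'
from h import *
s=cam('scene');X=ctrl.get_state()['eef_pos'];print(X)
for h in(.08,.1,.124):print(proj(s,X-[0,0,h]).round(2))
print(proj(s,[.5813,-.2246,.08]))
im=s['image'];u,v=260,290
g=im.mean(2).astype(int)
for r in range(274,304):print(r,*g[r,250:274])
E
```

```text
[ 0.5829 -0.2248  0.2282] psi 135.2 [ 0.54 -0.53 -0.55] [-0.008  0.002 -0.002] 24.3 -1.3182574247907708
[ 0.58321936 -0.22500793  0.2289663 ]
[260.5  280.03]
[260.95 285.94]
[261.47 292.83]
[261.50177018 299.30192424]
274 58 60 61 29 18 19 19 19 20 20 21 21 19 19 21 43 24 60 142 173 167 167 165 170
275 58 58 61 47 25 17 19 20 21 19 19 22 19 17 18 9 37 145 176 174 168 165 168 172
276 58 58 58 61 44 34 24 18 18 18 18 17 14 11 43 88 117 175 174 172 170 168 169 171
277 58 58 59 60 60 58 42 35 30 30 41 45 48 88 119 182 179 175 173 174 174 172 169 170
278 59 59 57 58 58 58 61 58 50 66 93 99 101 184 181 179 174 173 173 174 173 172 172 171
279 59 57 58 58 57 58 56 64 78 91 119 118 98 181 179 174 171 169 172 173 169 173 172 169
280 58 59 58 58 57 56 63 89 114 99 115 116 98 173 173 175 174 172 169 169 171 174 177 172
281 58 59 58 57 59 69 89 111 112 97 114 116 101 152 157 171 174 173 169 169 171 173 173 173
282 57 58 56 64 81 98 108 106 110 111 114 116 102 126 133 148 166 172 173 172 171 171 171 169
283 56 55 62 88 109 107 106 109 126 119 113 117 106 121 135 133 141 158 171 175 178 172 173 172
[... 1220 characters left out ...]
 115 83 67 68 71 74 72 78 95 129 136 137 136 137 136 137 137
297 134 134 133 135 136 134 113 83 68 68 69 72 74 73 73 74 80 117 130 137 136 136 138 137
298 134 133 134 135 128 111 74 67 69 69 70 72 74 73 73 73 70 80 108 138 137 137 137 137
299 134 134 134 136 101 72 65 67 69 69 69 71 75 74 73 72 79 107 138 137 137 137 137 137
300 133 134 133 134 138 109 82 70 68 69 69 70 75 73 72 79 113 139 137 136 136 137 137 138
301 134 134 133 134 135 138 126 98 75 67 68 70 73 71 82 113 139 138 136 136 137 137 137 138
302 134 134 134 133 134 135 136 139 110 81 70 66 73 82 120 139 138 136 136 137 136 137 137 137
303 134 134 134 134 134 134 135 137 138 122 96 76 93 119 138 137 137 136 136 136 136 137 138 137
```

Emit:
drive_tool:
  moves:
    - [[0,0,0],[0.0039,-0.0011,0],0.01]
    - [[0,0,0],[0,0,0.015],0.01]
    - [[0,0,0],[0,0,0.006],0.01]
    - [[0,0,0],[0,0,0.004],0.01]
    - [[0,0,0],[0,0,0],0.01]

```text
time: 24.98
eef_pos: [0.5789, -0.2233, 0.2019]
tcp_rot: [0.382, 0.924, 0.0, -0.001]
contact_force: [0.3, -0.3, -1.0]
opening: 0.246
finger_force: 59.9
```

Emit:
drive_tool:
  moves:
    - [[0,0,0],[0,0,0.003],0.01]
    - [[0,0,0],[0,0,0.003],0.01]
    - [[0,0,0],[0,0,0],0.01]

```text
time: 25.35
eef_pos: [0.579, -0.2233, 0.1963]
tcp_rot: [0.382, 0.924, 0.0, -0.0]
contact_force: [0.2, -0.0, -1.4]
opening: 0.249
finger_force: 59.9
```

Tip is 8 mm inside the well with no contact. Going on down.

Emit:
drive_tool:
  moves:
    - [[0,0,0],[0,0,0.01],0.01]
    - [[0,0,0],[0,0,0.01],0.01]
    - [[0,0,0],[0,0,0],0.01]

```text
time: 25.72
eef_pos: [0.5782, -0.2229, 0.1746]
tcp_rot: [0.382, 0.924, 0.0, -0.002]
contact_force: [-0.1, -0.5, -1.2]
opening: 0.253
finger_force: 59.9
```

Emit:
drive_tool:
  moves:
    - [[0,0,0],[0,0,0.01],0.01]
    - [[0,0,0],[0,0,0.01],0.01]
    - [[0,0,0],[0,0,0.01],0.01]
    - [[0,0,0],[0,0,0],0.01]

```text
time: 26.22
eef_pos: [0.5783, -0.2229, 0.145]
tcp_rot: [0.382, 0.924, 0.0, -0.001]
contact_force: [0.6, 0.4, -1.2]
opening: 0.25
finger_force: 59.9
```

Emit:
drive_tool:
  moves:
    - [[0,0,0],[0,0,0.005],0.01]
    - [[0,0,0],[0,0,0.003],0.01]
    - [[0,0,0],[0,0,0],0.01]

```text
time: 26.6
eef_pos: [0.579, -0.2233, 0.1384]
tcp_rot: [0.382, 0.924, 0.0, -0.0]
contact_force: [0.2, 0.9, -1.3]
opening: 0.251
finger_force: 59.9
```

Emit:
drive_tool:
  moves:
    - [[0,0,0],[0,0,0.002],0.01]
    - [[0,0,0],[0,0,0],0.01]

```text
time: 26.85
eef_pos: [0.5791, -0.2234, 0.1366]
tcp_rot: [0.382, 0.924, -0.0, -0.0]
contact_force: [-0.7, -0.0, -0.9]
opening: 0.248
finger_force: 59.9
```

Emit:
drive_tool:
  moves:
    - [[0,0,0],[0,0,0.0015],0.01]
    - [[0,0,0],[0,0,0],0.01]
    - [[0,0,0],[0,0,0],0.01]

```text
time: 27.22
eef_pos: [0.5791, -0.2234, 0.1351]
tcp_rot: [0.382, 0.924, -0.0, 0.0]
contact_force: [-0.4, 0.2, -0.4]
opening: 0.249
finger_force: 59.9
```

Emit:
drive_tool:
  moves:
    - [[0,0,0],[0,0,0.001],0.01]
    - [[0,0,0],[0,0,0],0.01]
    - [[0,0,0],[0,0,0],0.01]

```text
time: 27.6
eef_pos: [0.5791, -0.2234, 0.1341]
tcp_rot: [0.382, 0.924, 0.0, -0.0]
contact_force: [0.5, 0.4, -1.5]
opening: 0.25
finger_force: 59.9
```

Emit:
drive_tool:
  moves:
    - [[0,0,0],[0,0,0.001],0.01]
    - [[0,0,0],[0,0,0],0.01]
    - [[0,0,0],[0,0,0],0.01]

```text
time: 27.98
eef_pos: [0.5792, -0.2235, 0.134]
tcp_rot: [0.382, 0.924, -0.0, 0.0]
contact_force: [-2.4, 1.2, 4.5]
opening: 0.249
finger_force: 60.5
```

Flange is seated at TCP z = 0.134, as at the start, so I'll release it.

Emit:
drive_tool:
  moves:
    - [[0,0,0],[0,0,-0.0005],0.03]
    - [[0,0,0],[0,0,0],0.04]
    - [[0,0,0],[0,0,0],0.05]
    - [[0,0,0],[0,0,0],0.05]
    - [[0,0,0],[0,0,0],0.05]

```text
time: 28.6
eef_pos: [0.5791, -0.2234, 0.1335]
tcp_rot: [0.382, 0.924, 0.0, 0.0]
contact_force: [0.1, -0.8, -1.5]
opening: 0.587
finger_force: 0.0
```

Emit:
drive_tool:
  moves:
    - [[0,0,0],[0,0,-0.02],0.05]
    - [[0,0,0],[0,0,-0.03],0.05]
    - [[0,0,0],[0,0,-0.05],0.05]
    - [[0,0,0],[0,0,-0.03],0.05]
    - [[0,0,0],[0,0,0],0.05]

```text
time: 29.22
eef_pos: [0.5808, -0.2243, 0.2693]
tcp_rot: [0.382, 0.924, -0.001, 0.005]
contact_force: [-0.4, 0.2, 0.4]
opening: 0.579
finger_force: 0.0
```

```bash
python3 st.py
python3 - <<'E'
from h import *
s=cam('scene');save(s,'end.png')
E
```

```text
[ 0.5808 -0.2243  0.2693] psi 135.1 [-0.4   0.16  0.37] [-0.024 -0.003  0.017] 29.225 -1.3184536605050377
```

View pics/end.png

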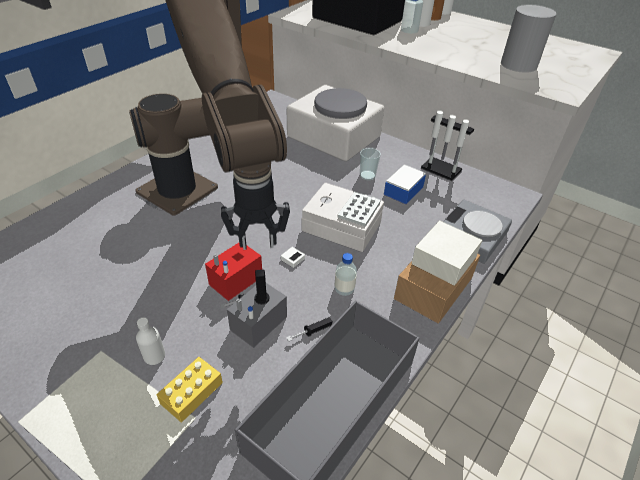

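The final picture shows the driver standing in its well at (261,287), the gripper clear, the slot on the marks at (326,200), and the bottle, timer and other items in place. Handing in.

```bash
python3 -c "
from plant import ctrl
print(ctrl.sign_off())"
```

```text
the job is handed in; nothing more can be done
None
```

The job is handed in at 29 s: the screw is turned to the marks (about 3° off by the camera, within the locked range), and the driver is back in its well and released; the two small look-alike drivers fell over early in the run, with no contact force on the arm.

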